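# Twist a spring channel nut into a strut channel

### The arm

A 6-joint arm with a two-finger parallel gripper is mounted at the origin on the work surface. World frame = base frame: x ahead of the robot, y to its left, z up, the work surface at z = 0. Lengths are in m, angles in rad, forces in N, time in s.
With the tool pointing down it reaches from about 0.3 to 0.775 m from the base axis. Payload 14.6 kg.
Tool frame: the origin (TCP) lies at the very end of the fingers, on their centre line; the grasp point (between the pads) lies 19 mm behind it; y points along the fingers, z is the direction in which the jaws open and shut, and the axes are right-handed (so a half turn about y gives the same grasp; the last joint's range is limited). The gripper opens to 94 mm and grips with 3 to 60 N. Pads are 16 mm wide; open, the fingers measure 119 mm over their backs; the gripper's body (75 mm by 177 mm) begins 78 mm behind the grasp point.
Start: joints at [1.106, 0.3, 1.521, -0, 1.321, -0.067], TCP at [0.213, 0.507, 0.205] pointing down, gripper open.
Joint ranges: [-3.03, 3.03], [-0.79, 2.21], [0.23, 2.52], [-1.04, 4.18], [0, 3.07], [-2.55, 2.55]. Speed limits (rad/s): [2.22, 2.22, 2.57, 3.14, 3.14, 3.14].

### API

Orientations are given as [roll, pitch, yaw] about the fixed x, y, z axes, in that order (R = Rz(yaw) Ry(pitch) Rx(roll)).
In Python, from station import get_obs, camera, hand_in, masks_of gives the robot as it stands.
- The arm moves only by the shell command python3 -m jog 'ROWS' [FORCE]. ROWS is text: rows parted by semicolons, each of 7 numbers parted by spaces: the shift along the world's x, y, z in mm, then the turn, a rotation vector about the world's x, y, z in degrees, then the closure, from 0 (fully open) to 1 (shut). A call has 1 to 10 rows; each row is the pose to reach, as a shift and turn from the pose measured when the call began; what a row does not reach only later rows make up. A row lasts 1/12 s, in which the tool goes at most 41.7 mm and 7.16 degrees, less where a joint would pass 70% of its speed; a pose out of reach is approached as far as the arm can. A call with a gripper value outside its range is refused whole. The fingers move at their own pace and stop on an object; FORCE is the grip in N (left out, the last holds). Time passes only in rows, so rows that repeat a pose let the fingers close. It gives the time, the measured TCP pose, the force and the opening at its end, in the units of the state.
- get_obs(): the state, without advancing time (a new reading comes with each control period).
- camera(name): name is "side" or "top" or "wrist"; returns a dict with "img" (400x640x3 uint8, red, green, blue), "range_z" (400x640 float32, m along the optical axis (not along the pixel's ray), 0 where there is no reading), "fx", "fy", "cx", "cy" (pixels), "k1" (the pictures are not rectified: a ray, as slopes to the right and down, at radius r is drawn at 1 + k1 r^2 times it, then the intrinsics apply), "rvec" (rotation vector, rad) and "tvec" (3), from world to camera coordinates, as OpenCV has them. Camera axes: x right, y down, z forward; pixel columns grow to the right and rows downward; lengths in m; the calibration is good to about 2 mm. A picture is of the moment at which its call begins.
- hand_in(): hands the job in, once; it reports no verdict.
Trained networks look in the newest picture that a camera, given by its name, has taken for a name from the list of things; names that differ only in an ending like _2 or _b are one class to them, and where a whole thing is asked for, a point or a joint stands for the part that bears it (a point fixed in the world has none). Each returns a list of dicts, best first, with "conf" (0 to 1); they miss things now and then, are a little off and sometimes report something else, mostly with a low value. They report only what shows in the picture. A call takes as long as a camera call. They do not tell look-alikes from the thing itself.
- masks_of(thing, camera): "mask" (400x640 bool, what is visible of it) and "extent" ([left, top, right, bottom] in pixels, round what is visible of it).
The state is a dict: "time_s": time; "qpos": joint angles; "joint_vel": joint speeds; "tau": joint torques, N m; "ee_pos": TCP position; "eef_rot": TCP orientation; "force": force on the tool from outside, world axes, zero at the start; "moment": the same for the moment, N m; "grip_width": finger opening in m.
Only numpy, scipy, OpenCV 4.12 (cv2) and the standard library are available. Lean on these libraries where they do the work, as an engineer would, in place of code of your own. Each camera call takes 0.05 s, during which the arm holds its last target.

### The job

Take the spring channel nut from its wooden stand and push it, lengthwise, down through the slot of the strut channel between the two straps; twist it a quarter turn so that its two grooves catch the channel's lips, and let go so that it sits upright, gripped by its own spring. The channel may sit well off the middle of its board, so feel for the slot and never force the nut or bear hard on the channel, and leave the other things on the counter where they are.

Things in the scene. Friction and masses are not known exactly. Their poses are not given: they have to be found in the camera images.
- nut: Grey steel spring channel nut, 90 g, upright in the stand. Origin: centre of its plate's underside; x along the plate, y across, z up; turns alike by half a turn. Sizes in mm: plate 38.4 (x) by 21 (y; last 3 mm at each end 12) by 11 thick. Two grooves along y on top, 3 deep, 5.5 wide, from 10.5 to 16 either side of the middle. In the channel it can turn either way.
- nut_tab (a point): Middle of the nut's grey thumb tab, 51 mm above the nut's origin; the tab to hold it by is 24 (nut x) by 12 (nut y) by 30 high (36 to 66 above the origin), on a round stud of 10 diameter.
- nut_foot (a point): Round end of the nut's spring plunger, 32 mm below the nut's origin when free; plunger 8 in diameter (coil around it 12, look only). It yields up into the plate by at most 17, at 0.6 N per mm, then is solid; stiff sideways.
- plinth: Plywood board 300 (x) by 140 (y) by 18 mm, fixed; origin: centre of its underside, z up. On it a grey steel strut channel along x, slot up, 270 long, 48 wide, 41 high, ends capped. The channel is held firmly, but its middle line lies anywhere from y = -12 to +12 on the board and is not measured. Two straps 20 wide cross it at x = -112 and +112, tops at z = 62.5.
- board_mid (a point): Point over the middle of the board (not of the slot) at the height of the channel's top (board z = 59 mm); axes as the board's. Slot 24 wide; its lips turn down at the slot's edges, 2.5 thick, to z = 53. Inside 43 wide, floor at z = 20.5. The nut's origin is at z = 45 when its grooves sit on the lips, must be below z = 42 while it turns, and below z = 35.5 its spring is solid.
- stand: Wooden block 90 by 90 by 42 mm high, fixed, with a hole of 18 diameter and 38 deep in the middle of its top, in which the nut's spring hangs free while the plate rests on the top. Origin: centre of its underside.
- spanner: Steel spanner 170 mm long lying on the counter, a bystander. Origin near its middle, x along it.
- screwbox: Closed cardboard box 70 by 100 by 55 mm high, a bystander. Origin: centre of its underside.
- offcut: Short piece of steel channel, 100 long (x) by 48 by 41 mm high, a bystander. Origin: centre of its underside.
Mind the look-alikes: they are no part of the job. Leave any red or yellow look-alike of the nut alone.

How it is judged:
By the outcome, as a careful person would: the job done as asked, in the order asked, and still so for the second after the job is handed in, with the robot touching nothing.
It also fails if it takes over 56 s, if anything falls off the work surface, if the arm or the gripper's body presses on something with over 40 N, if the wrist force passes 120 N, or if a joint passes its speed limit or range.

## Working session

There is one attempt and no reset: what is moved stays moved. The work goes in short steps, Python scripts to look and compute and a shell command to move; the robot and the scene stay as the last step left them, time stands still between calls to the robot, and variables do not carry over. Pictures are saved under pics/ and viewed, and the job is handed in when it is done.

```bash
ls; mkdir -p pics; cat > h.py <<'E'
import numpy as np, cv2
from station import get_obs, camera, masks_of
def save(n,img): cv2.imwrite('pics/'+n+'.png', img[:,:,::-1])
def pts(c, uv=None):
    """world points for whole image (H,W,3)"""
    H,W=c['range_z'].shape
    u,v=np.meshgrid(np.arange(W),np.arange(H))
    xd=(u-c['cx'])/c['fx']; yd=(v-c['cy'])/c['fy']
    x,y=xd.copy(),yd.copy()
    for _ in range(20):
        s=1+c['k1']*(x*x+y*y); x=xd/s; y=yd/s
    z=c['range_z']; P=np.stack([x*z,y*z,z],-1)
    R=cv2.Rodrigues(np.array(c['rvec'],float))[0]; t=np.array(c['tvec'],float).reshape(3)
    w=(P-t)@R; w[z<=0]=np.nan
    return w
E
python3 - <<'E'
from h import *
import pickle
for n in ['top','side','wrist']:
    c=camera(n); save(n+'0',c['img']); pickle.dump(c,open(n+'0.pkl','wb'))
    w=pts(c)
    for t in ['nut','plinth','stand','spanner','screwbox','offcut']:
        for m in masks_of(t,n):
            p=w[m['mask']]; print(n,t,round(m['conf'],2),np.round(m['extent']),np.round(np.nanmedian(p,0),3),np.round(np.nanmax(p[:,2]),3))
print(get_obs())
E
```

```text
pics
top nut 0.8 [372. 204. 401. 220.] [ 0.609 -0.193  0.044] 0.1
top nut 0.73 [426. 274. 445. 293.] [ 0.48  -0.31   0.049] 0.101
top nut 0.47 [367. 258. 387. 274.] [ 0.495 -0.186  0.054] 0.111
top plinth 0.98 [179. 158. 287. 304.] [0.509 0.116 0.019] 0.067
top plinth 0.61 [347. 239. 400. 291.] [ 0.494 -0.185  0.041] 0.106
top stand 0.63 [350. 242. 402. 292.] [ 0.493 -0.185  0.041] 0.106
top spanner 0.89 [312. 120. 347. 178.] [ 0.73  -0.052  0.006] 0.012
top screwbox 0.7 [180. 156. 285. 304.] [0.508 0.115 0.019] 0.067
top screwbox 0.62 [416. 161. 473. 215.] [ 0.685 -0.306  0.055] 0.06
top offcut 0.63 [244. 111. 286. 146.] [0.75  0.109 0.027] 0.045
side nut 0.93 [392. 145. 414. 181.] [ 0.479 -0.311  0.05 ] 0.099
side nut 0.89 [364. 173. 385. 205.] [ 0.493 -0.186  0.068] 0.111
side nut 0.62 [323. 164. 340. 198.] [ 0.608 -0.192  0.048] 0.1
side plinth 0.6 [212. 260. 398. 400.] [0.498 0.145 0.019] 0.066
side stand 0.68 [352. 184. 406. 229.] [ 0.486 -0.166  0.041] 0.053
side stand 0.32 [218. 200. 281. 240.] [ 0.746 -0.055  0.006] 0.011
side spanner 0.7 [218. 201. 282. 242.] [ 0.743 -0.054  0.006] 0.011
side screwbox 0.57 [299. 129. 345. 176.] [ 0.681 -0.289  0.053] 0.061
side offcut 0.76 [180. 241. 212. 299.] [0.747 0.117 0.014] 0.044
{'time_s': 1.05, 'qpos': array([ 1.10639299e+00,  2.99923541e-01,  1.52098628e+00, -3.17434892e-05,
        1.32069686e+00, -6.66234313e-02]), 'joint_vel': array([-0.00122817, -0.00142629,  0.00022747,  0.00097901, -0.00015043,
       -0.00113295]), 'tau': array([ 7.40162704e-04, -5.31669688e+01, -3.52918375e+01,  7.09352503e-02,
        2.14057148e-02,  2.45295087e-05]), 'ee_pos': array([0.21307533, 0.50704476, 0.20543847]), 'eef_rot': array([-1.57081238e+00, -2.97532489e-05, -3.97772046e-01]), 'force': array([ 0.01444153,  0.10482868, -0.92064559]), 'moment': array([0.05457826, 0.01933706, 0.00501225]), 'grip_width': 0.09393594390814651}
```

View pictures.

View pics/top0.png

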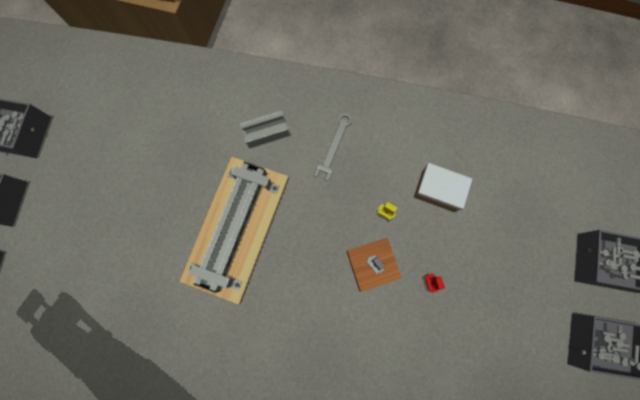

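View pics/side0.png

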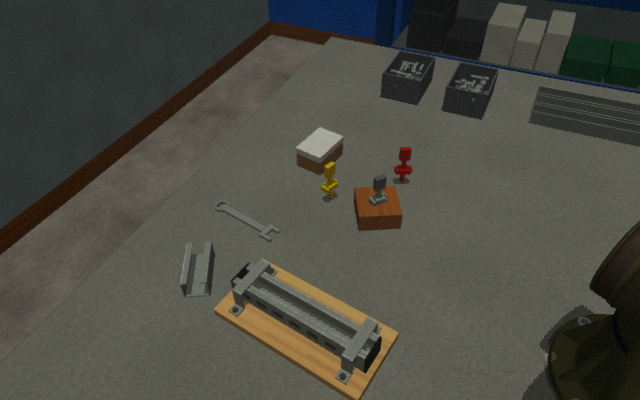

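```bash
python3 - <<'E'
from h import *
import pickle
c=pickle.load(open('top0.pkl','rb'));s=pickle.load(open('side0.pkl','rb'))
a=cv2.resize(c['img'][150:310,170:410],None,fx=3,fy=3,interpolation=cv2.INTER_CUBIC)
b=cv2.resize(s['img'][130:240,310:430],None,fx=5,fy=5,interpolation=cv2.INTER_CUBIC)
save('cropt',a);save('crops',b)
E
```

```text
(no output)
```

View pics/cropt.png

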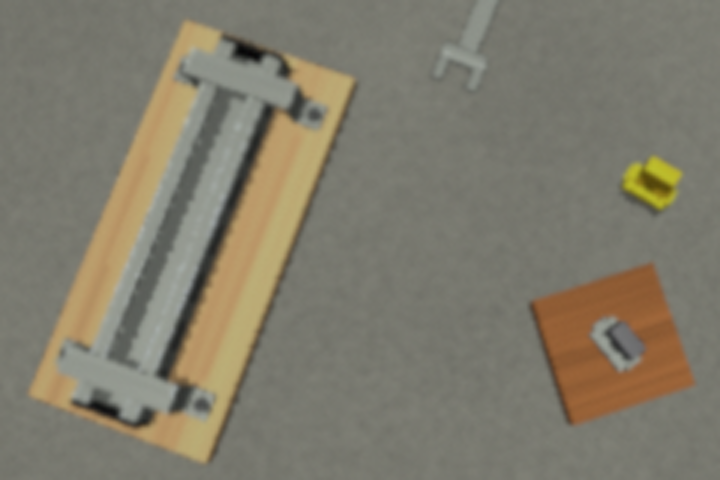

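View pics/crops.png

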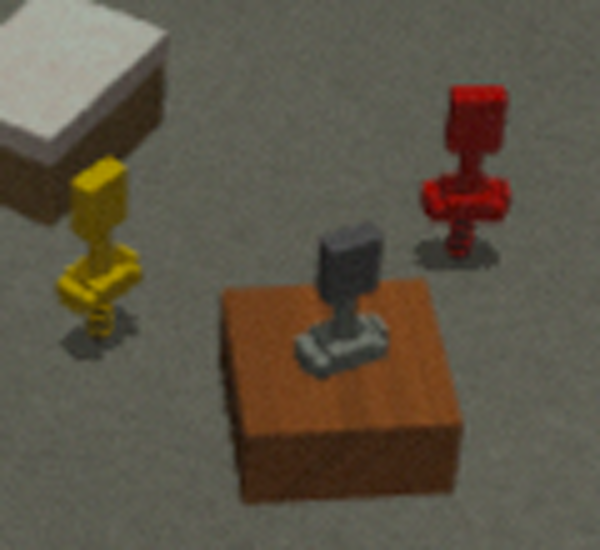

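```bash
python3 - <<'E'
from h import *
import pickle
c=pickle.load(open('top0.pkl','rb'));w=pts(c)
s=pickle.load(open('side0.pkl','rb'));ws=pts(s)
def sel(w,cx,cy,r,z0,z1):
    m=(abs(w[...,0]-cx)<r)&(abs(w[...,1]-cy)<r)&(w[...,2]>z0)&(w[...,2]<z1); return w[m]
for n,W in(('top',w),('side',ws)):
  for z0,z1 in((.1,.12),(.07,.12),(.045,.06)):
    p=sel(W,.494,-.186,.04,z0,z1)
    if len(p)<3: print(n,z0,len(p)); continue
    q=p[:,:2]; r=cv2.minAreaRect((q*1000).astype(np.float32)); ev=np.linalg.eigh(np.cov(q.T))
    v=ev[1][:,1]; print(n,z0,len(p),np.round(p.mean(0),4),r,'pca',np.degrees(np.arctan2(v[1],v[0])),np.sqrt(ev[0])*1000)
# plinth top
for n,W in(('top',w),('side',ws)):
  p=sel(W,.5,.12,.25,.012,.024); p=p[(p[:,0]<.7)&(p[:,1]>-.02)]; print(n,len(p),p[:,2].mean(),cv2.minAreaRect((p[:,:2]*1000).astype(np.float32)))
  p=sel(W,.5,.12,.25,.05,.0605); p=p[(p[:,0]<.69)&(p[:,1]>-.02)]; print(n,'chan',len(p),p[:,2].mean(),cv2.minAreaRect((p[:,:2]*1000).astype(np.float32)))
E
```

```text
top 0.1 82 [ 0.4961 -0.1881  0.1072] ((496.3785095214844, -188.52479553222656), (23.137332916259766, 11.868745803833008), 51.55359649658203) pca 47.89580295760847 [3.53020456 6.81656504]
top 0.07 100 [ 0.4956 -0.1874  0.104 ] ((496.38330078125, -188.44187927246094), (23.492467880249023, 11.982746124267578), 50.064579010009766) pca 47.567166677665206 [3.73301786 6.9662596 ]
top 0.045 111 [ 0.4944 -0.1841  0.0507] ((495.81085205078125, -188.39828491210938), (38.626407623291016, 72.36116027832031), 49.83364486694336) pca -136.3657546417107 [ 7.77876786 12.19828033]
side 0.1 77 [ 0.4942 -0.1874  0.1062] ((495.3904724121094, -189.00921630859375), (24.269319534301758, 15.247812271118164), 53.76090621948242) pca 46.20700185876148 [3.80097885 7.17193753]
side 0.07 184 [ 0.4936 -0.1863  0.0955] ((495.07891845703125, -189.43434143066406), (25.32349395751953, 15.247812271118164), 53.76090621948242) pca -136.73635649174977 [3.32795908 7.44628143]
side 0.045 159 [ 0.4942 -0.1866  0.0508] ((497.99139404296875, -190.60723876953125), (63.894657135009766, 68.64346313476562), 86.0142593383789) pca -138.95921899535549 [ 7.84076641 12.72069573]
top 5769 0.01816636690738407 ((517.4715576171875, 122.89348602294922), (142.13174438476562, 300.6277770996094), 81.38880920410156)
top chan 1563 0.057961281956948406 ((517.5328979492188, 122.78028869628906), (82.0445785522461, 278.4225158691406), 81.45633697509766)
side 7400 0.01783024061826339 ((516.3749389648438, 122.95512390136719), (142.7498779296875, 302.406982421875), 81.65221405029297)
side chan 2509 0.05751389198755555 ((516.0963134765625, 123.52362060546875), (83.66969299316406, 279.90472412109375), 81.52471160888672)
```

View pics/wrist0.png

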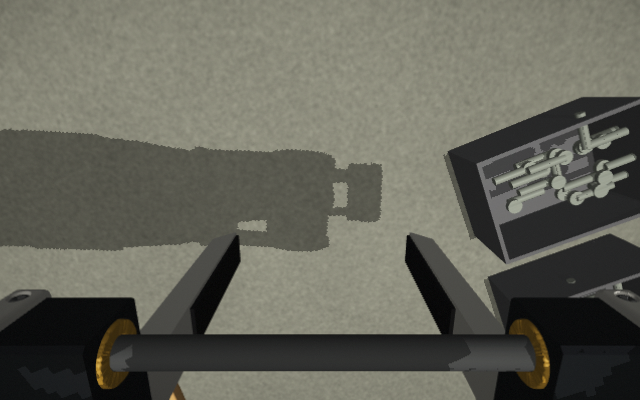

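```bash
python3 - <<'E'
from h import *
import pickle
from scipy.spatial.transform import Rotation as Ro
c=pickle.load(open('wrist0.pkl','rb'))
R=cv2.Rodrigues(np.array(c['rvec'],float))[0]; p=-R.T@np.array(c['tvec']).reshape(3)
T=Ro.from_euler('xyz',[-1.5708,0,-.39777]).as_matrix()
print('cam pos in tool',T.T@(p-[.21307,.50704,.20544]));print('cam axes in tool (cols x,y,z)\n',np.round(T.T@R.T,3)); print(c['fx'],c['cx'],c['cy'],c['k1'])
E
python3 -m jog '283 -695 60 0 0 -108 0;283 -695 60 0 0 -108 0;283 -695 60 0 0 -108 0;283 -695 60 0 0 -108 0;283 -695 60 0 0 -108 0;283 -695 60 0 0 -108 0;283 -695 60 0 0 -108 0;283 -695 60 0 0 -108 0;283 -695 60 0 0 -108 0;283 -695 60 0 0 -108 0'
```

```text
cam pos in tool [-0.08256851 -0.17925459  0.00037891]
cam axes in tool (cols x,y,z)
 [[-0.     0.959  0.282]
 [-0.    -0.282  0.959]
 [ 1.     0.     0.   ]]
344.475306695905 322.28381479867653 197.59259471621183 0.004752054434625499
time_s: 1.88
ee_pos: [0.3699, 0.1204, 0.2392]
eef_rot: [-1.57, 0.0, -1.654]
force: [0.8, 1.2, 0.2]
grip_width: 0.094
```

```bash

python3 -m jog '126 -308 0 0 0 -36 0;126 -308 0 0 0 -36 0;126 -308 0 0 0 -36 0;126 -308 0 0 0 -36 0;126 -308 0 0 0 -36 0;126 -308 0 0 0 -36 0;126 -308 0 0 0 -36 0;126 -308 0 0 0 -36 0;126 -308 0 0 0 -36 0;126 -308 0 0 0 -36 0'
python3 - <<'E'
from h import *
import pickle
c=camera('wrist'); save('wrist1',c['img']); pickle.dump(c,open('wrist1.pkl','wb')); W=pts(c)
m=(abs(W[...,0]-.495)<.04)&(abs(W[...,1]+.187)<.04)
print(get_obs()['ee_pos'],get_obs()['eef_rot'])
for z0,z1 in((.1,.12),(.07,.12),(.047,.06)):
    p=W[m&(W[...,2]>z0)&(W[...,2]<z1)];print(z0,len(p),p.mean(0),cv2.minAreaRect((p[:,:2]*1000).astype(np.float32)))
E
```

```text
time_s: 2.72
ee_pos: [0.4959, -0.1891, 0.2383]
eef_rot: [-1.571, -0.0, -2.285]
force: [-0.8, 1.0, 0.2]
grip_width: 0.0943
[ 0.49569417 -0.18772505  0.23868735] [-1.57085916e+00  1.82498743e-04 -2.28317722e+00]
0.1 334 [ 0.49784798 -0.1888153   0.10748523] ((497.4586486816406, -189.3605499267578), (23.286649703979492, 11.304848670959473), 49.128719329833984)
0.07 387 [ 0.49880876 -0.18769338  0.10504581] ((497.4762878417969, -189.2346649169922), (23.488117218017578, 11.3939208984375), 49.50275421142578)
0.047 372 [ 0.50101632 -0.18453963  0.05185251] ((498.09423828125, -188.1638946533203), (35.17054748535156, 20.84253692626953), 49.53834533691406)
```

View pics/wrist1.png

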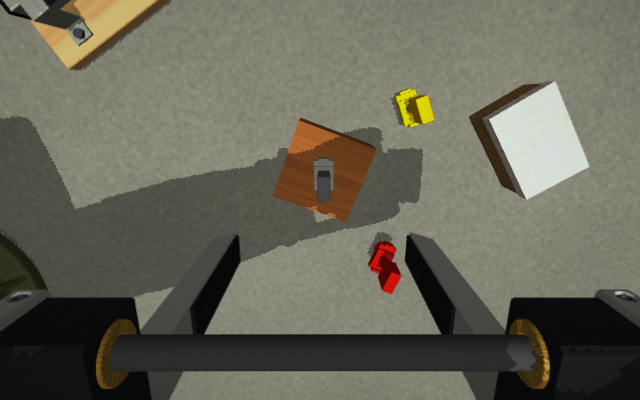

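```bash

python3 -m jog '1.5 -1.3 -60 0 0 0 0.3;1.5 -1.3 -100 0 0 0 0.4;1.5 -1.3 -120 0 0 0 0.4;1.5 -1.3 -140 0 0 0 0.4;1.5 -1.3 -155 0 0 0 0.4;1.5 -1.3 -163 0 0 0 0.4;1.5 -1.3 -163 0 0 0 0.4;1.5 -1.3 -163 0 0 0 0.4'
python3 - <<'E'
from h import *
o=get_obs();print(o['ee_pos'],o['eef_rot'],o['force'],o['grip_width'])
c=camera('wrist'); save('wrist2',c['img'])
E
```

```text
time_s: 3.43
ee_pos: [0.4975, -0.1885, 0.0766]
eef_rot: [-1.57, 0.0, -2.282]
force: [-0.5, -0.5, -0.1]
grip_width: 0.0568
[ 0.497477   -0.18849822  0.07660738] [-1.57003930e+00  4.52709828e-04 -2.28236194e+00] [-0.54859752 -0.53786158 -0.10405209] 0.05680039832179348
```

View pics/wrist2.png

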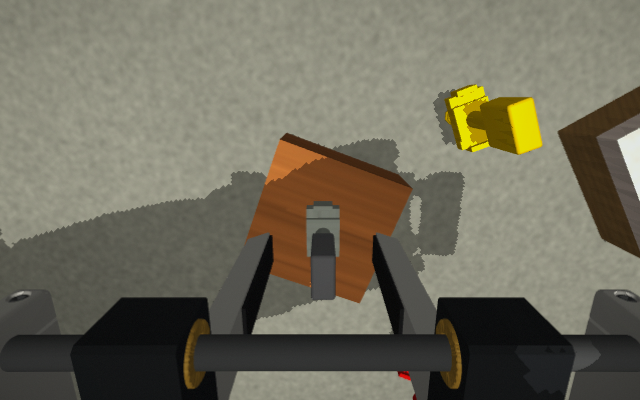

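```bash

python3 -m jog '0 0 -1.5 0 0 0 0.7;0 0 -1.5 0 0 0 1;0 0 -1.5 0 0 0 1;0 0 -1.5 0 0 0 1;0 0 -1.5 0 0 0 1;0 0 -1.5 0 0 0 1;0 0 -1.5 0 0 0 1;0 0 -1.5 0 0 0 1' 40
python3 - <<'E'
from h import *
o=get_obs();print(o['ee_pos'],o['eef_rot'],o['force'],o['grip_width'])
E
```

```text
time_s: 4.15
ee_pos: [0.4977, -0.1888, 0.0755]
eef_rot: [-1.569, 0.001, -2.283]
force: [0.1, 0.3, 0.2]
grip_width: 0.0117
[ 0.49773704 -0.18879432  0.07551874] [-1.56916455e+00  6.92563705e-04 -2.28255399e+00] [0.10624222 0.255892   0.19063066] 0.011699000691864827
```

```bash

python3 -m jog '0 0 40 0 0 0 1;0 0 80 0 0 0 1;-5 20 110 0 0 0 1;-10 60 120 0 0 -10 1;-10 100 120 0 0 -20 1;-10 140 120 0 0 -30 1;-5 180 120 0 0 -40 1;0 220 120 0 0 -50 1;10 260 120 0 0 -58 1;10 290 120 0 0 -58 1' 
python3 - <<'E'
from h import *
import pickle
o=get_obs();print(o['ee_pos'],o['eef_rot'],o['force'],o['grip_width'])
a=np.radians(-8.5);ex=np.array([np.cos(a),np.sin(a)]);ey=np.array([-ex[1],ex[0]])
for n in('top','side'):
    c=pickle.load(open(n+'0.pkl','rb'));W=pts(c)
    # board axis: PCA of board top
    m=(W[...,2]>.012)&(W[...,2]<.024)&(abs((W[...,:2]-[.517,.123])@ex)<.17)&(abs((W[...,:2]-[.517,.123])@ey)<.09)
    r=cv2.minAreaRect((W[m][:,:2]*1000).astype(np.float32));print(n,r)
    b=np.array(r[0])/1000; a=np.radians(r[2]-90);ex=np.array([np.cos(a),np.sin(a)]);ey=np.array([-ex[1],ex[0]])
    X=(W[...,:2]-b)@ex;Y=(W[...,:2]-b)@ey;Z=W[...,2]
    for x0 in(-.08,-.04,0,.04,.08):
        m=(abs(X-x0)<.015)&(abs(Y)<.06)
        y=Y[m]*1000;z=Z[m]*1000;bins=np.arange(-50,51,2.5)
        i=np.digitize(y,bins); print(n,x0,[(int(bins[k-1]) if k%2 else '',int(np.median(z[i==k]))) for k in range(1,41) if (i==k).any()])
E
```

```text
time_s: 4.98
ee_pos: [0.507, 0.0899, 0.1956]
eef_rot: [-1.569, 0.001, -3.068]
force: [0.3, 0.2, -0.8]
grip_width: 0.0117
[0.5070082  0.08992934 0.19557981] [-1.56908307e+00  9.03772665e-04 -3.06814292e+00] [ 0.25108288  0.16713994 -0.76910762] 0.011696732080200134
top ((517.4715576171875, 122.89348602294922), (142.13174438476562, 300.6277770996094), 81.38880920410156)
top -0.08 [(-50, 17), ('', 17), (-45, 17), ('', 17), (-40, 17), ('', 17), (-35, 17), ('', 17), (-30, 17), ('', 17), (-25, 32), ('', 45), (-20, 58), ('', 58), (-15, 57), ('', 58), (0, 20), ('', 20), (5, 19), ('', 20), (10, 20), ('', 52), (15, 55), ('', 56), (20, 56), ('', 57), (25, 57), ('', 18), (40, 17), ('', 16), (45, 16), ('', 18)]
top -0.04 [(-50, 17), ('', 17), (-45, 17), ('', 17), (-40, 18), ('', 17), (-35, 17), ('', 17), (-30, 17), ('', 16), (-25, 34), ('', 44), (-20, 57), ('', 58), (-15, 58), ('', 58), ('', 22), (0, 20), ('', 20), (5, 20), ('', 19), (10, 19), ('', 54), (15, 56), ('', 56), (20, 21), ('', 58), (25, 58), ('', 18), (40, 17), ('', 16), (45, 17), ('', 17)]
top 0 [(-50, 18), ('', 17), (-45, 17), ('', 1
[... 1765 characters left out ...]
10, 56), ('', 58), (15, 58), ('', 58), (20, 57), ('', 49), (25, 36), ('', 16), (30, 16), ('', 16), (35, 17), ('', 16), (40, 17), ('', 17), (45, 17), ('', 16)]
side 0.04 [(-50, 17), ('', 19), (-25, 58), ('', 28), (-20, 33), ('', 21), (-15, 57), ('', 54), (-10, 20), ('', 20), ('', 58), (15, 59), ('', 58), (20, 58), ('', 51), (25, 32), ('', 16), (30, 15), ('', 17), (35, 16), ('', 16), (40, 16), ('', 17), (45, 16), ('', 17)]
side 0.08 [(-50, 17), ('', 18), (-25, 57), ('', 29), (-20, 56), ('', 21), (-15, 54), ('', 55), (-10, 20), ('', 20), (10, 58), ('', 58), (15, 58), ('', 59), (20, 58), ('', 50), (25, 34), ('', 16), (30, 17), ('', 17), (35, 17), ('', 17), (40, 16), ('', 16), (45, 16), ('', 16)]
```

```bash

python3 -m jog '10 34 0 0 0 -7 1;10 34 0 0 0 -12.6 1;10 34 -20 0 0 -12.6 1;10 34 -40 0 0 -12.6 1;10 34 -40 0 0 -12.6 1;10 34 -40 0 0 -12.6 1' 
python3 - <<'E'
from h import *
import pickle
o=get_obs();print(o['ee_pos'],o['eef_rot'],o['force'],o['moment'])
for n in('wrist','side','top'):
    c=camera(n); save(n+'3',c['img']); pickle.dump(c,open(n+'3.pkl','wb'))
E
```

```text
time_s: 5.48
ee_pos: [0.5166, 0.1239, 0.1553]
eef_rot: [-1.569, -0.001, 2.995]
force: [0.8, 0.4, 0.0]
grip_width: 0.0115
[0.5166309  0.12385632 0.15526236] [-1.56853348e+00 -9.06488787e-04  2.99519517e+00] [0.75200484 0.42252775 0.03908114] [-0.00953275  0.13150838 -0.02055622]
```

View pics/wrist3.png

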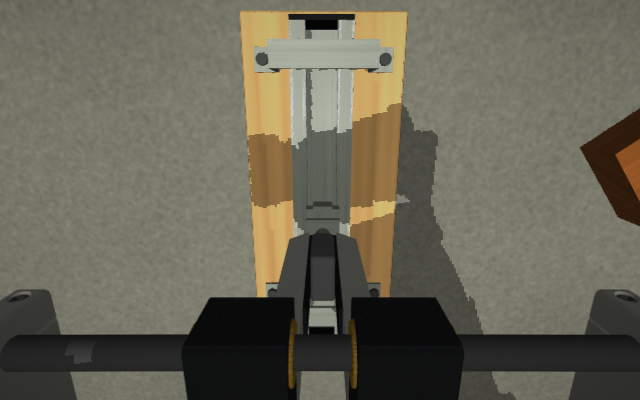

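View pics/side3.png

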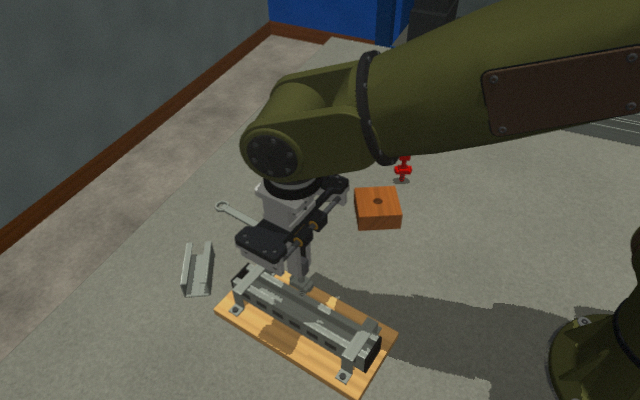

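```bash
cat > lat.py <<'E'
from h import *
import pickle,sys
from scipy.spatial.transform import Rotation as Ro
def tool(c,o):
    W=pts(c);T=Ro.from_euler('xyz',o['eef_rot']).as_matrix()
    return W,(W-o['ee_pos'])@T
E
python3 - <<'E'
from lat import *
c=pickle.load(open('wrist3.pkl','rb'));o=get_obs();W,t=tool(c,o)
img=c['img'];print(o['eef_rot'],o['ee_pos'])
# for several rows print lateral coords transitions of height
for r in (80,100,120,135,160,180,200):
    l=[]
    for u in range(280,366):
        p=W[r,u]
        l.append((u,round(p[2]*1000),round(t[r,u,2]*1000,1)))
    # transitions around 59
    s=[]; 
    for a,b in zip(l,l[1:]):
        if abs(a[1]-b[1])>4: s.append((a,b))
    print(r,'toolx',np.round(t[r,320,0]*1000),s)
for r in (206,212,218,224,230):
    q=[(u,round(W[r,u,2]*1000),round(t[r,u,2]*1000,1),round(t[r,u,0]*1000)) for u in range(296,352,1)]
    q=[x for x in q if x[1]>80]; print(r,q[:2],q[-2:])
save('z3',cv2.resize(img[90:260,260:390],None,fx=5,fy=3.5,interpolation=cv2.INTER_NEAREST))
E
```

```text
[-1.56965391e+00  2.58507181e-03  2.99495673e+00] [0.51755994 0.12389127 0.15687076]
80 toolx -95.0 [((289, 18, np.float64(-29.1)), (290, 58, np.float64(-24.7))), ((305, 59, np.float64(-13.3)), (306, 20, np.float64(-14.2))), ((336, 20, np.float64(11.7)), (337, 55, np.float64(11.1))), ((353, 59, np.float64(23.0)), (354, 19, np.float64(27.3)))]Traceback (most recent call last):
  File "<stdin>", line 9, in <module>
ValueError: cannot convert float NaN to integer
```

```bash
python3 - <<'E'
from lat import *
c=pickle.load(open('wrist3.pkl','rb'));o=get_obs();W,t=tool(c,o)
W=np.nan_to_num(W,nan=-9);t=np.nan_to_num(t,nan=-9)
img=c['img']
for r in (60,80,100,120,135,150,160,180,195):
    l=[(u,round(W[r,u,2]*1000),float(round(t[r,u,2]*1000,1))) for u in range(284,362)]
    s=[(a,b) for a,b in zip(l,l[1:]) if abs(a[1]-b[1])>6]
    print(r,'toolx',np.round(t[r,320,0]*1000),s)
for r in (206,212,218,224,230):
    q=[(u,round(W[r,u,2]*1000),round(float(t[r,u,2]*1000),1),round(t[r,u,0]*1000)) for u in range(296,352,1)]
    q=[x for x in q if x[1]>80]; print(r,q[:2],q[-2:])
save('z3',cv2.resize(img[90:260,260:390],None,fx=5,fy=3.5,interpolation=cv2.INTER_NEAREST))
E
```

```text
60 toolx -107.0 [((291, 63, -23.2), (292, -9000, -9000.0)), ((292, -9000, -9000.0), (293, 64, -21.7))]
80 toolx -95.0 [((289, 18, -29.1), (290, 58, -24.7)), ((305, 59, -13.3), (306, 20, -14.2)), ((336, 20, 11.7), (337, 55, 11.1)), ((353, 59, 23.0), (354, 19, 27.3))]
100 toolx -78.0 [((290, 18, -28.7), (291, 58, -24.3)), ((306, 56, -12.9), (307, 20, -13.6)), ((336, 21, 11.8), (337, 60, 11.1)), ((352, 59, 22.7), (353, 17, 27.0)), ((357, 18, 30.5), (358, -9000, -9000.0)), ((358, -9000, -9000.0), (359, 17, 32.4))]
120 toolx -61.0 [((290, 18, -29.1), (291, 59, -24.7)), ((306, 58, -13.0), (307, 21, -13.8)), ((336, 21, 12.0), (337, 60, 11.3)), ((352, 59, 23.0), (353, 17, 27.5))]
135 toolx -48.0 [((291, 19, -28.5), (292, 60, -24.1)), ((306, 59, -13.1), (307, 21, -13.9)), ((336, 21, 12.2), (337, 59, 11.4)), ((351, 58, 22.6), (352, 18, 26.9))]
150 toolx -34.0 [((291, 19, -28.8), (292, 58, -24.5)), ((306, 60, -13.2), (307, 20, -14.1)), ((336, 21, 12.3), (337, 58, 11.6)), ((351, 59, 22.8), (352, 18, 27.2))]
160 toolx -25.0 [((291, 17, -29.2), (292, 59, -24.6)), ((306, 59, -13.3), (307, 21, -14.2
[... 275 characters left out ...]
00.0), (336, 57, 11.2)), ((350, 60, 22.5), (351, 17, 27.0))]
195 toolx 9.0 [((292, 19, -29.0), (293, 58, -24.6)), ((307, 58, -12.9), (308, 21, -13.7)), ((335, 21, 11.9), (336, 59, 11.2)), ((350, 58, 22.9), (351, 16, 27.5))]
206 [(307, 124, -10.0, -14), (308, 123, -9.5, -13)] [(337, 125, 9.1, -14), (338, 123, 9.9, -14)]
212 [(306, 129, -10.5, -11), (307, 130, -9.8, -12)] [(338, 129, 9.6, -12), (339, 130, 10.2, -12)]
218 [(306, 131, -10.5, -8), (307, 131, -9.8, -8)] [(338, 130, 9.6, -8), (339, 129, 10.3, -8)]
224 [(306, 134, -10.4, -5), (307, 132, -9.8, -4)] [(338, 133, 9.6, -5), (339, 132, 10.2, -5)]
230 [(306, 132, -10.5, -1), (307, 132, -9.9, -1)] [(338, 134, 9.5, -1), (339, 132, 10.3, -1)]
```

View pics/z3.png

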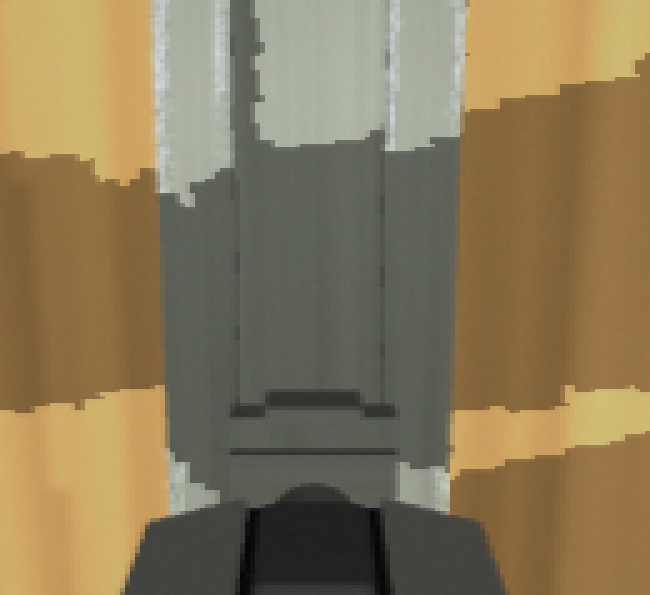

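```bash

python3 -m jog '0 0.7 -20 0 0 0 1;0 0.7 -35 0 0 0 1;0 0.7 -48 0 0 0 1;0 0.7 -57 0 0 0 1;0 0.7 -57 0 0 0 1;0 0.7 -57 0 0 0 1' 
cat > look.py <<'E'
from lat import *
n=sys.argv[1]; O=[]
for i in range(3):
    c=camera('wrist');O.append(get_obs())
o={k:np.mean([x[k] for x in O],0) for k in('ee_pos','force','moment','grip_width')};o['eef_rot']=O[-1]['eef_rot']
print(O[-1]['time_s'],np.round(o['ee_pos'],4),[np.round(x['eef_rot'],4) for x in O],np.round(o['force'],2),np.round(o['moment'],2))
save('w'+n,c['img'])
W,t=tool(c,o);W=np.nan_to_num(W,nan=-9);t=np.nan_to_num(t,nan=-9)
for r in range(100,236,8):
    l=[(u,round(W[r,u,2]*1000),float(round(t[r,u,2]*1000,1))) for u in range(284,362)]
    s=[(a,b) for a,b in zip(l,l[1:]) if abs(a[1]-b[1])>6 and -9000 not in(a[1],b[1])]
    print(r,'x',np.round(t[r,320,0]*1000),s)
save('z'+n,cv2.resize(c['img'][90:260,260:390],None,fx=5,fy=3.5,interpolation=cv2.INTER_NEAREST))
E
python3 look.py 4
```

```text
time_s: 6.13
ee_pos: [0.5178, 0.1246, 0.1005]
eef_rot: [-1.57, 0.003, 2.995]
force: [-0.4, 0.3, -1.1]
grip_width: 0.012
6.2833 [0.5181 0.1246 0.101 ] [array([-1.5701,  0.0038,  2.9948]), array([-1.5702,  0.0041,  2.9948]), array([-1.5702,  0.0041,  2.9949])] [ 0.7   0.61 -0.97] [-0.    0.14 -0.01]
100 x -80.0 [((284, 18, -28.6), (285, 58, -23.6)), ((304, 55, -12.0), (305, 20, -13.1)), ((341, 21, 13.1), (342, 54, 12.0))]
108 x -74.0 [((284, 18, -28.7), (285, 59, -23.7)), ((304, 55, -12.1), (305, 21, -13.1)), ((341, 21, 13.2), (342, 55, 12.0))]
116 x -69.0 [((284, 17, -29.0), (285, 60, -23.7)), ((304, 57, -12.0), (305, 21, -13.2)), ((341, 21, 13.3), (342, 57, 12.0))]
124 x -63.0 [((284, 17, -29.1), (285, 58, -24.1)), ((304, 58, -12.1), (305, 20, -13.3)), ((341, 20, 13.4), (342, 58, 12.0))]
132 x -57.0 [((285, 18, -28.5), (286, 59, -23.5)), ((304, 60, -12.0), (305, 20, -13.4)), ((341, 21, 13.4), (342, 59, 12.0)), ((360, 59, 23.5), (361, 18, 28.7))]
140 x -51.0 [((285, 18, -28.7), (286, 58, -23.8)), ((304, 59, -12.2), (305, 21, -13.4)), ((341, 21, 13.5), (342, 58, 12.1)), ((360, 60, 23.5
[... 1230 characters left out ...]
.4)), ((312, 21, -8.6), (313, 75, -6.3)), ((331, 74, 5.0), (332, 20, 7.2)), ((340, 20, 13.5), (341, 59, 12.1)), ((358, 59, 23.6), (359, 18, 28.8))]
212 x -13.0 [((287, 18, -28.8), (288, 59, -23.7)), ((305, 59, -12.2), (306, 75, -10.7)), ((339, 76, 10.0), (340, 20, 13.6)), ((340, 20, 13.6), (341, 58, 12.2)), ((358, 59, 23.8), (359, 19, 28.9))]
220 x -8.0 [((287, 18, -28.9), (288, 59, -23.8)), ((305, 58, -12.3), (306, 78, -10.6)), ((339, 78, 10.0), (340, 20, 13.7)), ((340, 20, 13.7), (341, 59, 12.3)), ((358, 58, 24.0), (359, 18, 29.2))]
228 x -3.0 [((287, 18, -29.2), (288, 59, -24.0)), ((305, 59, -12.3), (306, 78, -10.7)), ((339, 79, 10.0), (340, 55, 11.9)), ((357, 59, 23.4), (358, 19, 28.5))]
```

View pics/z4.png

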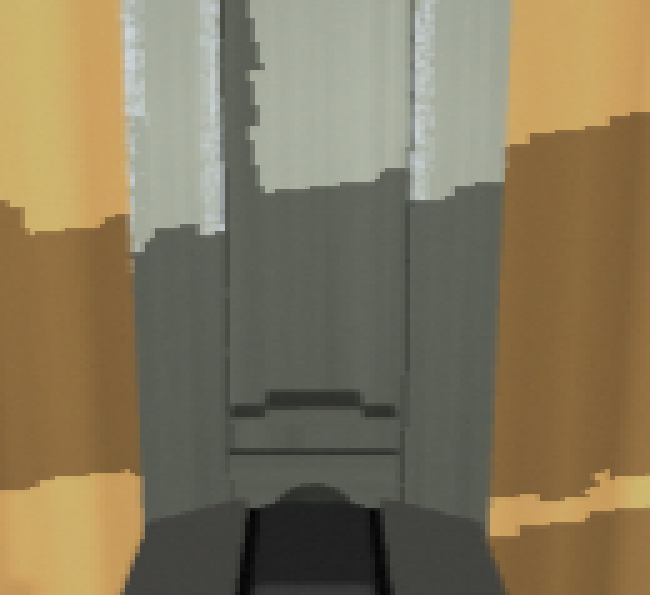

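```bash

python3 -m jog '0 -0.3 -4 0 0 0 1;0 -0.3 -7 0 0 0 1;0 -0.3 -10 0 0 0 1;0 -0.3 -12 0 0 0 1;0 -0.3 -12 0 0 0 1' 
python3 -m jog '0 0 -2 0 0 0 1;0 0 -2 0 0 0 1'
```

```text
time_s: 6.7
ee_pos: [0.5178, 0.1243, 0.0884]
eef_rot: [-1.57, 0.003, 2.995]
force: [-0.1, 0.1, 0.2]
grip_width: 0.0121
time_s: 6.87
ee_pos: [0.5177, 0.1243, 0.0859]
eef_rot: [-1.57, 0.003, 2.995]
force: [-0.2, -0.4, -1.2]
grip_width: 0.0119
```

```bash

python3 -m jog '0 0 -3 0 0 0 1;0 0 -6 0 0 0 1;0 0 -7 0 0 0 1;0 0 -7 0 0 0 1;0 0 -7 0 0 0 1'; python3 look.py 5
```

```text
time_s: 7.28
ee_pos: [0.5178, 0.1243, 0.0792]
eef_rot: [-1.57, 0.003, 2.995]
force: [0.7, -0.3, 2.4]
grip_width: 0.0118
7.4333 [0.5178 0.1243 0.0792] [array([-1.5699,  0.0032,  2.9949]), array([-1.5699,  0.0033,  2.9949]), array([-1.5699,  0.0032,  2.9949])] [ 0.61 -0.09  2.75] [ 0.03  0.06 -0.02]
100 x -80.0 [((301, 59, -12.3), (302, 20, -14.0)), ((343, 21, 13.3), (344, 60, 11.6))]
108 x -75.0 [((301, 59, -12.4), (302, 20, -14.1)), ((343, 21, 13.4), (344, 59, 11.8))]
116 x -70.0 [((301, 59, -12.5), (302, 20, -14.1)), ((343, 20, 13.5), (344, 59, 11.8))]
124 x -64.0 [((301, 60, -12.5), (302, 21, -14.2)), ((342, 20, 13.0), (343, 54, 11.6))]
132 x -59.0 [((302, 53, -12.4), (303, 20, -13.6)), ((342, 21, 13.0), (343, 56, 11.6))]
140 x -54.0 [((302, 54, -12.4), (303, 21, -13.6)), ((342, 20, 13.1), (343, 56, 11.6))]
148 x -48.0 [((302, 56, -12.4), (303, 20, -13.8)), ((342, 22, 13.1), (343, 57, 11.7))]
156 x -43.0 [((302, 57, -12.4), (303, 20, -13.9)), ((342, 20, 13.3), (343, 59, 11.6))]
164 x -37.0 [((302, 58, -12.4), (303, 21, -13.9)), ((342, 21, 13.3), (343, 59, 11.7))]
172 x -31.0 [((302
[... 267 characters left out ...]
-12.4), (304, 19, -13.6)), ((341, 20, 13.1), (342, 55, 11.7))]
204 x -18.0 [((303, 54, -12.4), (304, 19, -13.7)), ((312, 20, -7.9), (313, 52, -6.3)), ((331, 53, 5.0), (332, 22, 6.6)), ((341, 20, 13.1), (342, 57, 11.6))]
212 x -13.0 [((303, 57, -12.3), (304, 20, -13.8)), ((305, 20, -13.1), (306, 53, -10.7)), ((339, 54, 10.0), (340, 19, 12.5)), ((341, 21, 13.2), (342, 59, 11.6))]
220 x -9.0 [((303, 57, -12.4), (304, 19, -13.9)), ((305, 21, -13.1), (306, 56, -10.6)), ((339, 56, 10.0), (340, 21, 12.5)), ((341, 20, 13.3), (342, 58, 11.7))]
228 x -3.0 [((303, 58, -12.4), (304, 20, -14.0)), ((305, 21, -13.2), (306, 56, -10.6)), ((339, 56, 10.0), (340, 20, 12.7)), ((341, 21, 13.4), (342, 60, 11.7))]
```

View pics/z5.png

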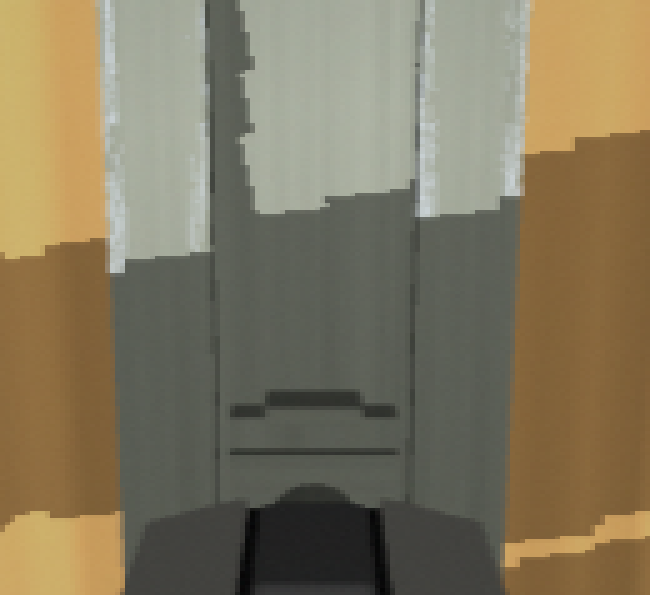

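```bash

python3 - <<'E'
from lat import *
c=camera('wrist');o=get_obs();W,t=tool(c,o)
for r in range(198,240): print(r,[(round(float(t[r,u,0]*1000),1),round(float(W[r,u,2]*1000),1)) for u in (309,322,326)],c['img'][r,322],c['img'][r,309])
E
```

```text
198 [(-12.4, 21.3), (-11.6, 18.7), (-12.2, 20.5)] [92 95 86] [89 93 83]
199 [(-11.6, 21.0), (-11.8, 21.8), (-11.3, 20.3)] [90 94 86] [90 93 84]
200 [(-10.6, 20.2), (-10.8, 20.8), (-10.4, 19.6)] [91 93 85] [90 93 83]
201 [(-10.0, 20.9), (-17.7, 46.2), (-17.8, 46.7)] [72 74 67] [89 92 83]
202 [(-9.3, 21.0), (-17.7, 48.4), (-17.7, 48.4)] [51 53 49] [88 92 83]
203 [(-8.6, 21.3), (-17.3, 49.4), (-17.3, 49.4)] [49 51 44] [87 91 83]
204 [(-7.3, 19.5), (-17.5, 52.2), (-17.4, 51.8)] [49 51 47] [88 91 83]
205 [(-14.9, 45.9), (-17.6, 54.4), (-17.6, 54.6)] [49 49 45] [71 73 67]
206 [(-15.1, 48.5), (-17.3, 55.5), (-17.6, 56.5)] [68 70 63] [52 54 49]
207 [(-15.1, 50.8), (-17.1, 57.0), (-16.8, 56.1)] [87 89 81] [50 52 48]
208 [(-14.7, 51.6), (-15.9, 55.2), (-16.1, 56.0)] [89 92 83] [50 52 47]
209 [(-14.8, 54.0), (-15.5, 56.1), (-15.7, 56.8)] [91 93 84] [79 82 74]
210 [(-14.0, 53.4), (-15.1, 56.8), (-14.7, 55.7)] [88 92 83] [91 94 85]
211 [(-13.3, 53.5), (-14.4, 56.6), (-14.2, 56.0)] [88 92 83] [92 95 86]
212 [(-12.9, 54.0), (-13.0, 54.4), (-12.4, 52.7)] [91 93 85] [92 96 86]
213 [(-11.9, 53.0), (-1
[... 1161 characters left out ...]

230 [(-1.5, 55.8), (-3.1, 59.7), (-3.1, 59.9)] [50 52 48] [89 91 83]
231 [(-1.4, 57.3), (-3.0, 61.3), (-3.3, 62.0)] [50 52 47] [89 92 84]
232 [(-9.4, 78.8), (-2.9, 62.7), (-3.1, 63.0)] [50 51 46] [85 87 79]
233 [(-9.5, 80.5), (-3.1, 64.6), (-2.7, 63.8)] [40 41 38] [78 79 73]
234 [(-9.5, 81.9), (-10.4, 84.2), (-10.2, 83.7)] [32 32 32] [75 77 70]
235 [(-9.9, 84.3), (-10.4, 85.6), (-10.3, 85.2)] [31 33 32] [46 46 43]
236 [(-9.3, 84.2), (-10.5, 87.2), (-9.8, 85.5)] [34 33 33] [41 41 39]
237 [(-8.8, 84.5), (-10.4, 88.3), (-10.3, 88.1)] [33 33 33] [39 39 36]
238 [(-8.1, 84.3), (-10.0, 88.6), (-10.6, 90.1)] [33 33 33] [29 29 28]
239 [(-7.6, 84.4), (-9.9, 89.8), (-10.3, 90.8)] [33 33 33] [19 19 18]
```

```bash

python3 -m jog '0 0 -3 0 0 0 1;0 0 -5.5 0 0 0 1;0 0 -7 0 0 0 1;0 0 -7 0 0 0 1;0 0 -7 0 0 0 1' 
python3 -m jog '0 0.1 0 0 0 5 1;0.1 0.25 0 0 0 10 1;0.1 0.4 0 0 0 15 1;0.1 0.4 0 0 0 15 1'
```

```text
time_s: 7.9
ee_pos: [0.518, 0.1243, 0.0722]
eef_rot: [-1.57, 0.004, 2.995]
force: [-0.5, -0.2, 7.0]
grip_width: 0.0118
time_s: 8.23
ee_pos: [0.5183, 0.1248, 0.0724]
eef_rot: [-1.57, 0.004, -3.021]
force: [-0.6, 0.3, 7.1]
grip_width: 0.0116
```

```bash

python3 -m jog '0 0.1 0 0 0 5 1;0 0.25 0 0 0 10 1;0 0.4 0 0 0 15 1;0 0.5 0 0 0 20 1;-0.1 0.6 0 0 0 25 1;-0.1 0.7 0 0 0 30 1;-0.1 0.7 0 0 0 30 1'
python3 -m jog '-0.1 0.1 0 0 0 5 1;-0.2 0.2 0 0 0 10 1;-0.3 0.3 0 0 0 15 1;-0.4 0.4 0 0 0 20 1;-0.5 0.5 0 0 0 25 1;-0.5 0.5 0 0 0 30 1;-0.5 0.5 0 0 0 30 1'
```

```text
time_s: 8.82
ee_pos: [0.5185, 0.1255, 0.0725]
eef_rot: [-1.57, 0.005, -2.491]
force: [-0.9, -0.3, 6.7]
grip_width: 0.0119
time_s: 9.4
ee_pos: [0.5182, 0.1261, 0.0727]
eef_rot: [-1.569, 0.005, -1.962]
force: [-0.1, 1.7, 6.3]
grip_width: 0.0116
```

```bash

python3 -m jog '-0.1 0.1 0 0 0 5 1;-0.3 0.2 0 0 0 10 1;-0.3 0.3 0 0 0 14 1;-0.3 0.3 0 0 0 14 1;-0.3 0.3 0 0 0 14 1'
python3 - <<'E'
from lat import *
for i in range(3):
    c=camera('wrist');o=get_obs();print(np.round(o['ee_pos'],4),np.round(o['eef_rot'],4),np.round(o['force'],2),np.round(o['moment'],2))
pickle.dump((c,o),open('w6.pkl','wb'));save('w6',c['img'])
save('z6',cv2.resize(c['img'][150:310,230:420],None,fx=4,fy=3.5,interpolation=cv2.INTER_NEAREST))
W,t=tool(c,o)
for r in range(190,240): print(r,[(round(float(t[r,u,0]*1000),1),round(float(W[r,u,2]*1000),1)) for u in (270,316,326,375)],c['img'][r,326].mean().round(),c['img'][r,310].mean().round())
E
```

```text
time_s: 9.82
ee_pos: [0.5181, 0.1264, 0.0728]
eef_rot: [-1.568, 0.006, -1.717]
force: [-0.5, -0.3, 7.1]
grip_width: 0.0116
[0.5181 0.1264 0.0728] [-1.5685  0.0055 -1.7177] [-0.23 -0.31  7.  ] [-0.06  0.14 -0.06]
[0.5181 0.1264 0.0728] [-1.5684  0.0055 -1.7177] [-0.62  0.51  6.69] [-0.05  0.09 -0.03]
[0.5181 0.1264 0.0728] [-1.5684  0.0055 -1.7178] [0.02 0.13 5.8 ] [-0.09  0.09  0.  ]
190 [(-22.1, 27.4), (-22.0, 27.0), (-22.2, 27.6), (-22.3, 28.2)] 52.0 53.0
191 [(-22.3, 30.4), (-22.1, 30.0), (-22.5, 31.4), (-22.2, 30.3)] 46.0 46.0
192 [(-22.6, 34.2), (-22.6, 34.1), (-22.8, 35.0), (-22.5, 34.0)] 26.0 27.0
193 [(-22.9, 37.8), (-22.3, 35.4), (-22.4, 36.0), (-22.7, 37.0)] 21.0 23.0
194 [(-22.5, 38.6), (-22.5, 38.7), (-22.7, 39.5), (-22.6, 39.3)] 24.0 24.0
195 [(-22.7, 41.8), (-22.7, 41.7), (-22.5, 41.0), (-22.4, 40.6)] 23.0 23.0
196 [(-22.3, 42.4), (-22.5, 43.3), (-22.7, 44.1), (-22.8, 44.3)] 32.0 31.0
197 [(-22.4, 45.3), (-22.3, 44.9), (-22.7, 46.2), (-22.3, 44.8)] 52.0 52.0
198 [(-22.5, 47.6), (-22.2, 46.9), (-22.3, 47.1), (-22.6, 48.1)] 54.0 53.0
199 [(-22.5, 50.0), (-22.2, 48.8), (-2
[... 2261 characters left out ...]
-2.2, 50.0), (-3.6, 53.5), (9.5, 20.6)] 54.0 97.0
231 [(10.3, 20.3), (-2.0, 51.1), (-3.2, 54.2), (10.4, 20.2)] 52.0 97.0
232 [(11.0, 20.5), (-1.6, 51.8), (-3.4, 56.2), (11.0, 20.6)] 53.0 97.0
233 [(11.9, 20.2), (-1.9, 54.2), (-3.4, 57.9), (11.5, 21.3)] 42.0 97.0
234 [(12.6, 20.4), (-11.0, 77.9), (-10.3, 76.3), (12.8, 20.1)] 36.0 96.0
235 [(13.6, 19.8), (-10.9, 79.1), (-10.8, 78.9), (13.4, 20.6)] 35.0 25.0
236 [(14.1, 20.5), (-10.7, 80.0), (-10.9, 80.6), (14.0, 21.0)] 36.0 10.0
237 [(15.4, 19.3), (-11.1, 82.4), (-10.5, 81.0), (15.1, 20.2)] 35.0 11.0
238 [(15.5, 20.8), (-10.9, 83.2), (-10.9, 83.3), (15.6, 20.7)] 35.0 11.0
239 [(16.2, 21.1), (-10.5, 83.6), (-10.8, 84.4), (16.8, 19.8)] 35.0 10.0
```

View pics/z6.png

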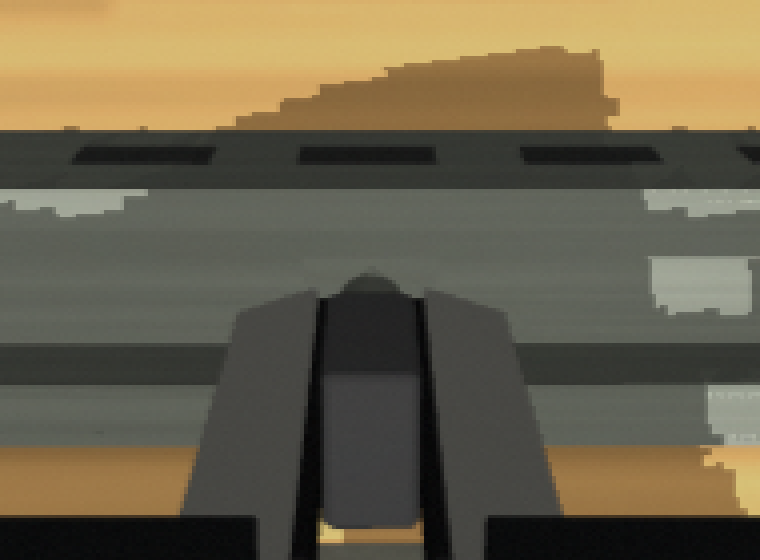

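View pics/w6.png

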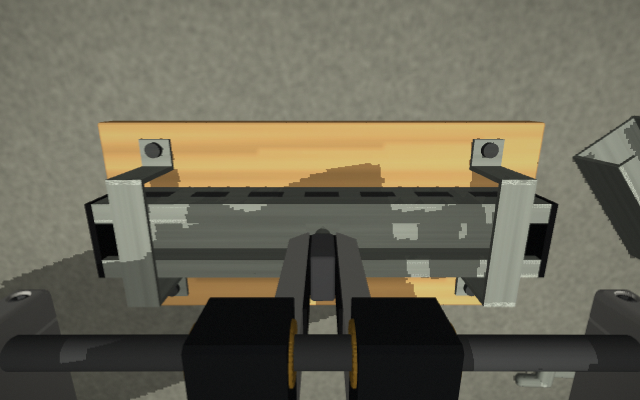

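```bash

python3 -m jog '0 0 1.5 0 0 0 1;0 0 3 0 0 0 1;0 0 4.5 0 0 0 1;0 0 5 0 0 0 1;0 0 5 0 0 0 1;0 0 5 0 0 0 1'
python3 - <<'E'
from lat import *
for i in range(2):
    c=camera('wrist');o=get_obs();print(np.round(o['ee_pos'],4),np.round(o['eef_rot'],4),np.round(o['force'],2),np.round(o['moment'],2))
W,t=tool(c,o)
for r in range(214,240,2): print(r,[(round(float(t[r,u,0]*1000),1),round(float(W[r,u,2]*1000),1)) for u in (270,316,326,375)])
save('z7',cv2.resize(c['img'][150:310,230:420],None,fx=4,fy=3.5,interpolation=cv2.INTER_NEAREST))
E
```

```text
time_s: 10.47
ee_pos: [0.5181, 0.1264, 0.0777]
eef_rot: [-1.568, 0.005, -1.718]
force: [-0.5, 0.0, 4.3]
grip_width: 0.0118
[0.5181 0.1264 0.0777] [-1.5685  0.0055 -1.7178] [-0.34 -0.05  4.48] [-0.13  0.09 -0.04]
[0.5181 0.1264 0.0777] [-1.5685  0.0055 -1.7178] [ 0.13 -0.44  3.77] [-0.09  0.07 -0.04]
214 [(-14.5, 59.8), (-14.0, 58.2), (-14.2, 59.0), (-14.3, 59.3)]
216 [(-12.7, 58.0), (-12.4, 57.3), (-13.0, 59.0), (-12.9, 58.9)]
218 [(-11.5, 58.4), (-11.4, 58.3), (-11.7, 59.0), (-11.2, 57.9)]
220 [(-10.3, 58.7), (-8.7, 54.3), (-9.0, 55.3), (4.0, 19.6)]
222 [(5.6, 19.4), (-7.6, 55.1), (-7.6, 55.1), (5.5, 19.8)]
224 [(6.6, 20.7), (-6.5, 55.6), (-6.2, 54.8), (6.7, 20.7)]
226 [(8.3, 20.4), (-5.3, 56.0), (-5.1, 55.3), (8.7, 19.5)]
228 [(9.8, 20.6), (-3.9, 55.8), (-3.5, 54.9), (10.0, 20.3)]
230 [(11.3, 20.8), (-2.4, 55.2), (-3.5, 58.2), (11.2, 21.3)]
232 [(13.1, 20.3), (-1.6, 56.8), (-3.2, 60.7), (13.1, 20.3)]
234 [(14.9, 19.7), (-11.0, 82.8), (-10.8, 82.3), (14.6, 20.6)]
236 [(16.1, 20.5), (-10.6, 84.6), (-11.1, 85.8), (16.3, 20.4)]
238 [(17.9, 20.0), (-10.8, 87.8), (-10.8, 87.9), (17.7, 20.9)]
```

View pics/z7.png

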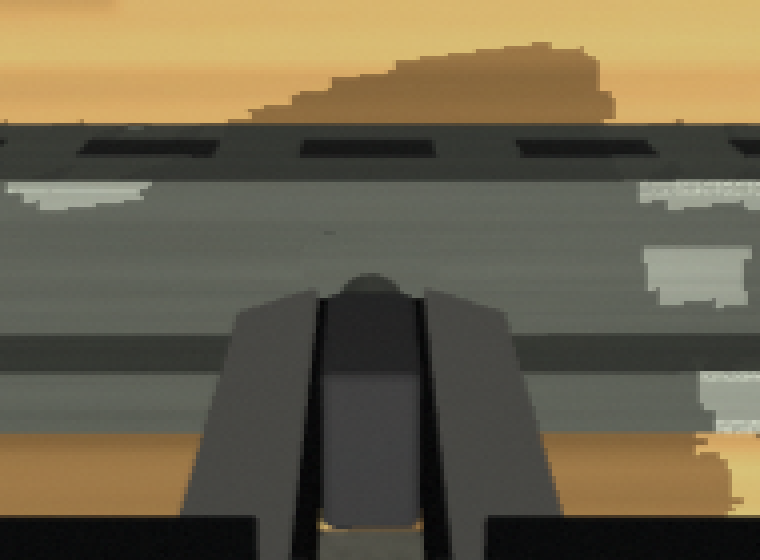

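```bash

python3 -m jog '0 0 0.5 0 0 0 1;0 0 0.5 0 0 0 1;0 0 0.5 0 0 0 1'
python3 -m jog '0 0 0 0 0 0 0.85;0 0 0 0 0 0 0.8;0 0 0 0 0 0 0.7;0 0 0 0 0 0 0.6;0 0 0 0 0 0 0.5;0 0 0 0 0 0 0.5'
python3 - <<'E'
from lat import *
c=camera('wrist');o=get_obs();print(np.round(o['ee_pos'],4),np.round(o['eef_rot'],4),np.round(o['force'],2),o['grip_width'])
W,t=tool(c,o)
for r in range(214,240,2): print(r,[(round(float(t[r,u,0]*1000),1),round(float(W[r,u,2]*1000),1)) for u in (270,316,326,375)])
save('z8',cv2.resize(c['img'][150:310,230:420],None,fx=4,fy=3.5,interpolation=cv2.INTER_NEAREST))
E
```

```text
time_s: 10.82
ee_pos: [0.5181, 0.1264, 0.0782]
eef_rot: [-1.568, 0.005, -1.718]
force: [0.4, -0.4, 4.3]
grip_width: 0.0114
time_s: 11.32
ee_pos: [0.518, 0.1264, 0.0781]
eef_rot: [-1.569, 0.005, -1.718]
force: [-0.3, 0.2, 1.5]
grip_width: 0.042
[0.5181 0.1264 0.0781] [-1.5686  0.0054 -1.7179] [ 0.01 -0.08 -0.04] 0.04521361646410667
214 [(-14.1, 58.9), (-14.1, 59.0), (-14.2, 59.4), (-13.7, 57.8)]
216 [(-12.7, 58.5), (-12.7, 58.7), (-12.6, 58.4), (nan, nan)]
218 [(-11.7, 59.4), (-11.7, 59.5), (-11.7, 59.4), (-11.4, 58.6)]
220 [(3.8, 20.4), (-9.1, 55.9), (-8.8, 55.1), (3.9, 20.2)]
222 [(5.3, 20.4), (-7.6, 55.4), (-7.6, 55.5), (5.4, 20.3)]
224 [(7.4, 19.1), (-6.9, 56.9), (-6.5, 55.9), (6.7, 21.1)]
226 [(nan, nan), (-4.9, 55.2), (-5.3, 56.4), (8.2, 21.4)]
228 [(9.8, 20.9), (-3.9, 56.2), (-3.4, 54.9), (10.2, 20.1)]
230 [(11.7, 20.2), (-2.0, 54.6), (-3.1, 57.5), (11.6, 20.4)]
232 [(12.9, 21.1), (-2.2, 58.6), (-3.6, 62.0), (12.9, 21.3)]
234 [(14.3, 21.4), (-11.4, 84.1), (-11.5, 84.3), (14.4, 21.5)]
236 [(-9.9, 83.3), (-11.0, 86.1), (-11.2, 86.5), (-10.4, 84.6)]
238 [(-10.3, 86.9), (-11.0, 88.7), (-11.5, 90.0), (-9.9, 86.2)]
```

View pics/z8.png

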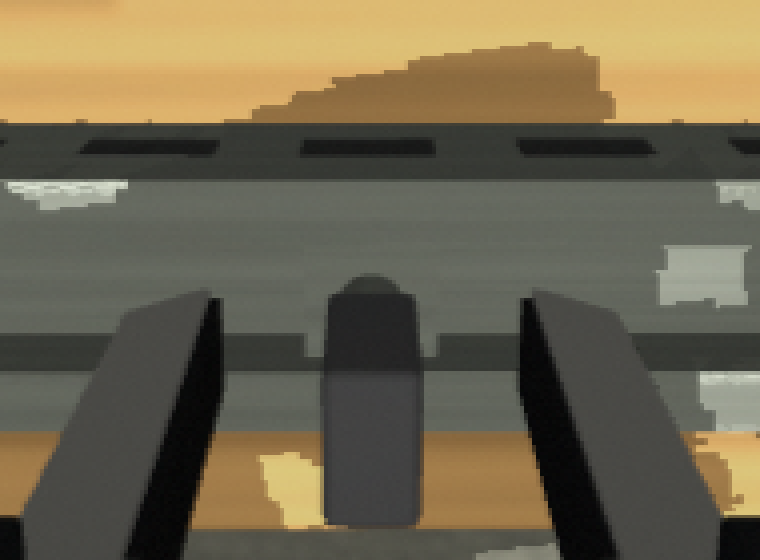

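Upright and released. Withdrawing straight up, then checking.

```bash

python3 -m jog '0 0 20 0 0 0 0.4;0 0 45 0 0 0 0.4;0 0 80 0 0 0 0.4;0 0 110 0 0 0 0.4;-40 -40 130 0 0 0 0.4;-80 -80 150 0 0 0 0.4;-100 -120 160 0 0 0 0.4;-120 -160 160 0 0 0 0.4;-120 -190 160 0 0 0 0.4;-120 -200 160 0 0 0 0.4'
python3 - <<'E'
from lat import *
for n in('side','top'):
    c=camera(n);save(n+'9',c['img']);W=pts(c)
    x0,x1,y0,y1=(210,400,220,400) if n=='side' else (180,290,150,310)
    save(n+'9z',cv2.resize(c['img'][y0:y1,x0:x1],None,fx=3.3,fy=3.3,interpolation=cv2.INTER_CUBIC))
    m=(abs(W[...,0]-.517)<.05)&(abs(W[...,1]-.1244)<.05)
    p=W[m&(W[...,2]>.078)&(W[...,2]<.13)];print(n,len(p),p.mean(0),p[:,2].max(),cv2.minAreaRect((p[:,:2]*1000).astype(np.float32)))
    q=p[p[:,2]>.105];print(len(q),q.mean(0))
E
```

```text
time_s: 12.2
ee_pos: [0.3967, -0.075, 0.239]
eef_rot: [-1.567, 0.005, -1.717]
force: [0.7, -0.4, -0.2]
grip_width: 0.0569
side 228 [0.51456357 0.12807316 0.10180571] 0.11296841729576232 ((516.2274780273438, 125.25113677978516), (24.7786865234375, 12.911524772644043), 82.980224609375)
113 [0.51553976 0.12627422 0.10991059]
top 101 [0.51702378 0.12244414 0.10627859] 0.11382900984442522 ((517.8032836914062, 125.14791870117188), (24.661075592041016, 11.800687789916992), 81.72718048095703)
76 [0.51766464 0.12441787 0.11051477]
```

View pics/side9z.png

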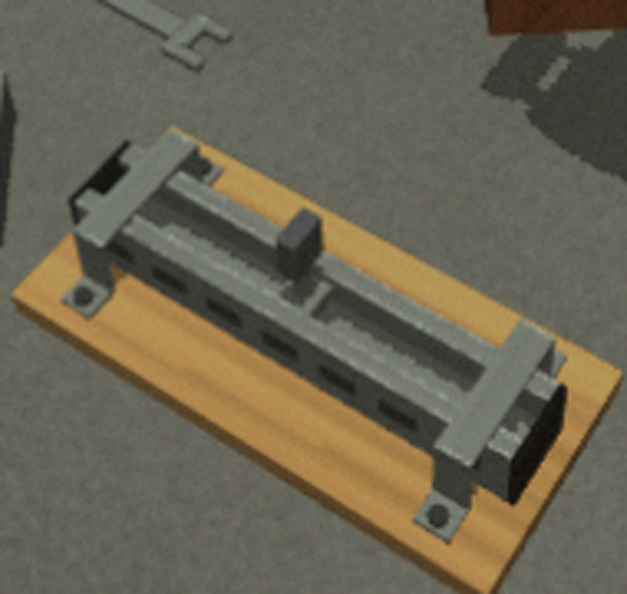

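View pics/top9.png

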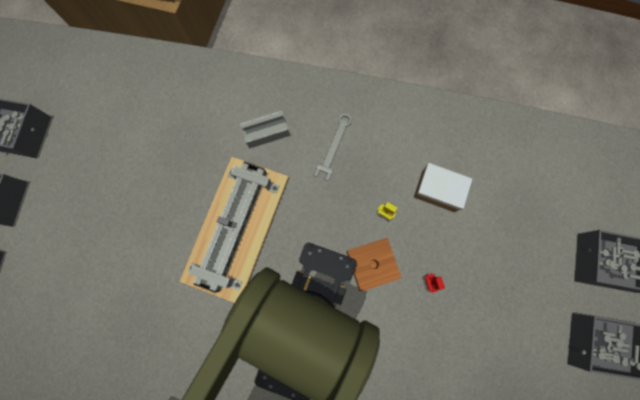

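```bash
python3 -m jog '0 0 0 0 0 0 0.4;0 0 0 0 0 0 0.4;0 0 0 0 0 0 0.4'; python3 -c "
from station import hand_in;print(hand_in())"
```

```text
time_s: 12.55
ee_pos: [0.3973, -0.0766, 0.2387]
eef_rot: [-1.567, 0.005, -1.722]
force: [0.1, 0.7, 0.2]
grip_width: 0.0564
the job is handed in; nothing more can be done
None
```

The grey nut is seated in the strut channel and I handed the job in at 12.6 s. I took it from the stand by its tab and lined it up over the slot with the wrist camera. It went down to about 39 mm, where I turned it a quarter, let it rise into the lips and released it. The wrist force stayed around 7 N, all of it from the nut's spring.

**Seating:** the last checks show the tab top at about 111–113 mm (111 expected). The nut stands upright across the channel, within about a degree and a half of square, between the two straps. Once the fingers opened, the plate top read about 55.5 mm against 56 expected.

**Bystanders:** the spanner, box, offcut and the red and yellow look-alikes appear where they were in the pictures.

**Disagreements:** the cameras put the nut's centre 0.5 to 1.8 mm off the tool axis. I allowed for 1.4 mm during the twist, and the wrist view afterwards showed the nut centred to about 0.1 mm. No check failed.

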